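# Fill the tin tube to its line

### The job

One flat tin is already in the storage tube. Stack more of the tins flat inside it until the top of the stack is level with the dark fill line on the tube's wall, neither short of it nor over it. Leave any tin you do not need standing on the worktop beside the tube, and do not shift the salt shaker, the bar measure or the jar.

Things in the scene. Friction and masses are not known exactly. Their poses are not given: they have to be found in the camera images.
- tube: Steel storage tube for tins, standing on the worktop and fixed to it: two curved upright walls facing each other, 80 mm high, 3 mm thick, inner diameter 68 mm, on a flat ring foot 102 mm across and 6 mm high. It has no floor: tins in it rest on the worktop. Between the walls are two full-height finger gaps 45 mm wide, towards the tube's own +y and -y; the walls stand towards its +x and -x. Origin: on the tube's axis at worktop height (z = 0); z is up.
- tube_mark (a point): The height of the fill line: a thin dark line, 2.5 mm high, that runs round both walls inside and out, 70 mm above the worktop and 10 mm below the rim. This point lies on the tube's axis. (A wall cabinet overhangs the rear of the worktop from x = 0.63 m on, 0.47 m above it: keep the arm from swinging wide beneath it.)
- tin_shallow_1: Shallow round flat tin with a fixed lid, plain aluminium, 60 mm in diameter, 20 mm high, 70 g nominal. Origin: centre of its underside; z is up through the lid. One of the four tins (two shallow of 20 mm, two deep of 30 mm, otherwise alike) stands in the tube at the start, the other three on the worktop; which is where varies.
- tin_shallow_1_top (a point): Centre of the lid's top, 20 mm above the origin.
- tin_shallow_2: Shallow round flat tin with a fixed lid, plain aluminium, 60 mm in diameter, 20 mm high, 70 g nominal. Origin: centre of its underside; z is up through the lid. One of the four tins (two shallow of 20 mm, two deep of 30 mm, otherwise alike) stands in the tube at the start, the other three on the worktop; which is where varies.
- tin_shallow_2_top (a point): Centre of the lid's top, 20 mm above the origin.
- tin_deep_1: Deep round flat tin with a fixed lid, plain aluminium, 60 mm in diameter, 30 mm high, 100 g nominal. Origin: centre of its underside; z is up through the lid. One of the four tins (two shallow of 20 mm, two deep of 30 mm, otherwise alike) stands in the tube at the start, the other three on the worktop; which is where varies.
- tin_deep_1_top (a point): Centre of the lid's top, 30 mm above the origin.
- tin_deep_2: Deep round flat tin with a fixed lid, plain aluminium, 60 mm in diameter, 30 mm high, 100 g nominal. Origin: centre of its underside; z is up through the lid. One of the four tins (two shallow of 20 mm, two deep of 30 mm, otherwise alike) stands in the tube at the start, the other three on the worktop; which is where varies.
- tin_deep_2_top (a point): Centre of the lid's top, 30 mm above the origin.
- salt: Salt shaker, glass with a grey cap, 44 mm in diameter, 90 mm high; a bystander. Origin: centre of its underside.
- jigger: Steel two-ended bar measure, 43 mm in diameter, 78 mm high; a bystander. Origin: centre of its underside.
- jar: Jar with a grey lid, 63 mm in diameter, 110 mm high; a bystander. Origin: centre of its underside.
Mind the look-alikes: they are no part of the job. Leave any pink look-alike of the tin_shallow_1 alone.

How it is judged:
At the end, for the whole second after the job is handed in: The top tin in the tube has its lid centre 66 to 74 mm above the worktop and within 9 mm of the tube's axis; every other tin is below it in the tube or stands on the worktop (within 5 mm) over 60 mm from the axis; all tins upright within 0.1 rad and slower than 0.02 m/s (((horizontal distance between tin_shallow_1_top and tube_mark below 0.009 m and height (world z) of tin_shallow_1_top between 0.066 and 0.074 m) or (horizontal distance between tin_shallow_2_top and tube_mark below 0.009 m and height (world z) of tin_shallow_2_top between 0.066 and 0.074 m) or (horizontal distance between tin_deep_1_top and tube_mark below 0.009 m and height (world z) of tin_deep_1_top between 0.066 and 0.074 m) or (horizontal distance between tin_deep_2_top and tube_mark below 0.009 m and height (world z) of tin_deep_2_top between 0.066 and 0.074 m)) and ((horizontal distance between tin_shallow_1_top and tube_mark below 0.009 m and height (world z) of tin_shallow_1_top below 0.074 m) or (horizontal distance between tin_shallow_1_top and tube_mark above 0.06 m and height (world z) of tin_shallow_1 between -0.005 and 0.005 m)) and angle between each of tin_shallow_1, tin_shallow_2, tin_deep_1, tin_deep_2's own z axis and vertical below 0.1 rad and linear speed of each of tin_shallow_1, tin_shallow_2, tin_deep_1, tin_deep_2 below 0.02 m/s and ((horizontal distance between tin_shallow_2_top and tube_mark below 0.009 m and height (world z) of tin_shallow_2_top below 0.074 m) or (horizontal distance between tin_shallow_2_top and tube_mark above 0.06 m and height (world z) of tin_shallow_2 between -0.005 and 0.005 m)) and ((horizontal distance between tin_deep_1_top and tube_mark below 0.009 m and height (world z) of tin_deep_1_top below 0.074 m) or (horizontal distance between tin_deep_1_top and tube_mark above 0.06 m and height (world z) of tin_deep_1 between -0.005 and 0.005 m)) and ((horizontal distance between tin_deep_2_top and tube_mark below 0.009 m and height (world z) of tin_deep_2_top below 0.074 m) or (horizontal distance between tin_deep_2_top and tube_mark above 0.06 m and height (world z) of tin_deep_2 between -0.005 and 0.005 m))); the robot touches nothing.
It fails at once if the salt shaker is shifted by more than 25 mm or tipped by more than 0.3 rad (distance of salt from where it was at the start of the episode above 0.025 m or angle between salt's own z axis and vertical above 0.3 rad).
It fails at once if the jigger is shifted by more than 25 mm or tipped by more than 0.3 rad (distance of jigger from where it was at the start of the episode above 0.025 m or angle between jigger's own z axis and vertical above 0.3 rad).
It fails at once if the olive jar is shifted by more than 25 mm or tipped by more than 0.3 rad (distance of jar from where it was at the start of the episode above 0.025 m or angle between jar's own z axis and vertical above 0.3 rad).
It also fails if it takes over 48 s, if anything falls off the work surface, if the arm or the gripper's body presses on something with over 40 N, if the wrist force passes 120 N, or if a joint passes its speed limit or range.

### The arm

A 6-joint arm with a two-finger parallel gripper is mounted at the origin on a cart in front of the work surface, level with it; the furniture and walls round the work are solid. World frame = base frame: x ahead of the robot, y to its left, z up, the work surface at z = 0. Lengths are in m, angles in rad, forces in N, time in s.
With the tool pointing down it reaches from about 0.35 to 0.775 m from the base axis. Payload 7.3 kg.
Tool frame: the origin (TCP) lies midway between the tips of the shut fingers; the grasp point (between the pads) lies 19 mm behind it; z points along the fingers, y is the direction in which the jaws open and shut (so a half turn about z gives the same grasp; the last joint's range is limited). The gripper opens to 92 mm and grips with 3 to 60 N. Pads are 19 mm wide; open, the fingers measure 130 mm over their backs; the gripper's body (75 mm by 190 mm) begins 47 mm behind the grasp point.
Start: joints at [-1.48, 0.342, 1.524, -0, 1.275, -0.146], TCP at [0.123, -0.51, 0.227] pointing down, gripper open.
Joint ranges: [-2.53, 2.53], [-0.77, 2.02], [0.04, 2.7], [-1, 4.14], [0.28, 2.66], [-3.11, 3.11]. Speed limits (rad/s): [2.57, 2.57, 3.14, 3.14, 3.14, 3.14].

### API

Orientations are given as [roll, pitch, yaw] about the fixed x, y, z axes, in that order (R = Rz(yaw) Ry(pitch) Rx(roll)).
In Python, from cell import status, eyes, job gives the robot as it stands.
- The arm moves only by the tool jog_arm, never from a script. Its argument "series" is a list of rows, each a list of 3 entries, a list of its own where there are three numbers: the gripper command: -1 is shut, 1 is fully open, values between are in proportion, then the shift along the tool's x, y, z in m, then the turn, a rotation vector about the tool's x, y, z in rad. In form: [[grip, [x, y, z], [ax, ay, az]], ...]. A call has 1 to 12 rows; each row is the pose to reach, as a shift and turn from the pose commanded when the call began, along the tool's axes at that moment; what a row does not reach only later rows make up. A row lasts 1/12 s, in which the tool goes at most 41.7 mm and 7.16 degrees, less where a joint would pass 70% of its speed; a pose out of reach is approached as far as the arm can. A call with a gripper value outside its range is refused whole. The fingers move at their own pace and stop on an object; "squeeze" is the grip in N (left out, the last holds). Time passes only in rows, so rows that repeat a pose let the fingers close. It gives the time, the measured TCP pose, the force and the opening at its end, in the units of the state.
- status.observe(): the state, without advancing time (a new reading comes with each control period).
- eyes.read_camera(name): name is "side" or "top" or "wrist"; returns a dict with "img" (384x512x3 uint8, red, green, blue), "range_z" (384x512 float32, m along the optical axis (not along the pixel's ray), 0 where there is no reading), "camera_matrix" (3x3 intrinsics, pixels), "T" (4x4, takes a point from camera to world coordinates); the wrist camera has in their place "tool_from_camera" (4x4, takes a point from camera to tool coordinates, whose origin is the TCP and whose axes are the flange's). Camera axes: x right, y down, z forward; pixel columns grow to the right and rows downward; lengths in m; the calibration is good to about 2 mm. A picture is of the moment at which its call begins: read the wrist's pose just before it.
- job.hand_in(): hands the job in, once; it reports no verdict.
The state is a dict: "time": time; "qpos": joint angles; "qvel": joint speeds; "joint_efforts": joint torques, N m; "tool_pos": TCP position; "tool_rot": TCP orientation; "contact_force": force on the tool from outside, world axes, zero at the start; "torque": the same for the moment, N m; "opening": finger opening in m.
Only numpy, scipy, OpenCV 4.12 (cv2) and the standard library are available. Lean on these libraries where they do the work, as an engineer would, in place of code of your own. Each camera call takes 0.05 s, during which the arm holds its last target.

## Working session

There is one attempt and no reset: what is moved stays moved. The work goes in short steps, Python scripts to look and compute and a tool call to move; the robot and the scene stay as the last step left them, time stands still between calls to the robot, and variables do not carry over. Pictures are saved under pics/ and viewed, and the job is handed in when it is done.

Besides the shell and the picture viewer there is one more tool, called after "Call:" by a JSON object that holds its "op" and its "data". jog_arm: Moves the arm, as the interface text tells. Its arguments: {"type":"object","properties":{"series":{"type":"array","items":{"type":"array"}},"squeeze":{"type":"number"}},"required":["series"]}

```bash
mkdir -p pics; cat > h.py <<'E'
import numpy as np,cv2
from cell import status,eyes,job
def snap(n,f):
    c=eyes.read_camera(n); cv2.imwrite(f'pics/{f}.png',c['img'][...,::-1]); np.savez(f'pics/{f}.npz',**c); return c
def pts(c,T=None):
    z=c['range_z'];K=c['camera_matrix'];v,u=np.mgrid[:384,:512]
    P=np.stack([(u-K[0,2])/K[0,0]*z,(v-K[1,2])/K[1,1]*z,z,np.ones_like(z)],-1)
    T=c['T'] if T is None else T
    return (P@T.T)[...,:3]
E
python3 - <<'E'
from h import *
print(status.observe())
a=snap('top','t0');b=snap('side','s0')
print(a['T'].round(3),b['T'].round(3))
E
```

```text
{'time': 0.0, 'qpos': array([-1.47998463e+00,  3.42741526e-01,  1.52501584e+00, -2.14177427e-05,
        1.27540862e+00, -1.46021089e-01]), 'qvel': array([ 1.24173304e-03, -2.94409394e-03,  4.66213128e-05,  8.41407411e-04,
        2.15330130e-05,  7.75892595e-04]), 'joint_efforts': array([-1.73202381e-03, -4.31250286e+01, -2.44215381e+01,  7.15850922e-02,
        5.58888889e-02, -1.26355239e-04]), 'tool_pos': array([ 0.12314492, -0.5099303 ,  0.22603562]), 'tool_rot': array([-3.14003309e+00, -2.08661444e-04,  2.36838873e-01]), 'contact_force': array([-0.46352356,  0.22834929,  0.41236331]), 'torque': array([-0.03062599, -0.07903382, -0.04858289]), 'opening': 0.09190373614598434}
[[ 0.003 -0.987  0.161  0.325]
 [-1.     0.     0.021 -0.059]
 [-0.02  -0.161 -0.987  1.504]
 [ 0.     0.     0.     1.   ]] [[ 0.926 -0.148  0.347  0.145]
 [-0.377 -0.332  0.864 -1.116]
 [-0.012 -0.932 -0.364  0.531]
 [ 0.     0.     0.     1.   ]]
```

View pics/t0.png

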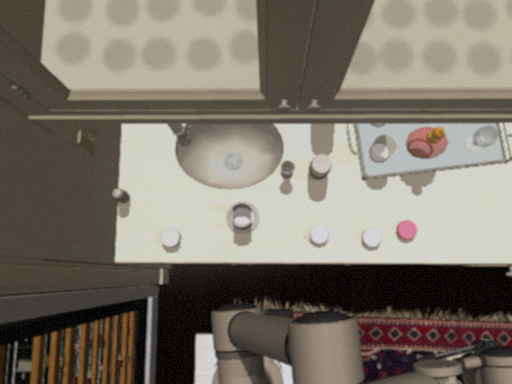

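View pics/s0.png

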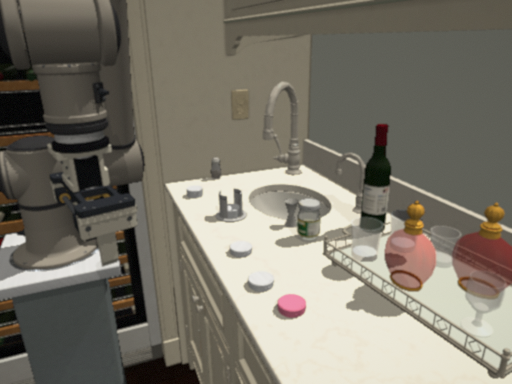

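In the top view the grey tins are at (170,239), (319,235) and (372,238). The pink look-alike is at (407,230), to be left alone. The tube is at (242,218) with one tin inside. The shaker is at (121,195), the jigger at (288,169) and the jar at (320,166).

```bash
python3 - <<'E'
from h import *
for f,px in (('t0',dict(A=(170,239),B=(319,235),C=(372,238),pink=(407,230),tube=(242,218),salt=(121,195),jig=(288,169),jar=(320,166))),('s0',dict(A=(195,191),B=(240,248),C=(261,281),pink=(292,304),tube=(232,205),salt=(216,165)))):
    c=np.load(f'pics/{f}.npz');P=pts(c)
    for n,(u,v) in px.items():
        q=P[max(0,v-20):v+20,u-20:u+20].reshape(-1,3)
        i=P[v,u]; q=q[np.hypot(*(q-i)[:,:2].T)<.06]
        s=q[(q[:,2]>.010)&(q[:,2]<.15)]
        z=np.percentile(s[:,2],80) if len(s) else 0
        t=s[abs(s[:,2]-z)<.006]
        print(f,n,i.round(3),'ctr',((t.min(0)+t.max(0))/2).round(3) if len(t) else 0,'mean',t.mean(0).round(4) if len(t) else 0,len(t), (t.max(0)-t.min(0)).round(3))
c=np.load('pics/t0.npz');i=c['img'][150:260,100:430][...,::-1]
cv2.imwrite('pics/c1.png',cv2.resize(i,(792,264),interpolation=2))
cv2.imwrite('pics/c2.png',cv2.resize(c['img'][190:250,205:280][...,::-1],(750,600),interpolation=2))
P=pts(c);np.set_printoptions(linewidth=200)
print((P[198:240:2,222:264:2,2]*1000).round().astype(int))
print(P[218,222:264:4],P[198:240:4,242])
E
```

```text
t0 A [0.437 0.239 0.034] ctr [0.444 0.241 0.031] mean [0.4434 0.24   0.0295] 246 [0.056 0.057 0.012]
t0 B [ 0.452 -0.22   0.017] ctr [ 0.455 -0.221  0.021] mean [ 0.4548 -0.2198  0.0195] 223 [0.056 0.058 0.011]
t0 C [ 0.442 -0.382  0.022] ctr [ 0.446 -0.382  0.021] mean [ 0.4453 -0.3827  0.0192] 256 [0.056 0.057 0.011]
t0 pink [ 0.468 -0.492  0.015] ctr [ 0.469 -0.492  0.021] mean [ 0.47   -0.4914  0.0195] 255 [0.059 0.059 0.012]
t0 tube [0.503 0.018 0.03 ] ctr [0.507 0.019 0.055] mean [0.512  0.0199 0.0555] 17 [0.071 0.052 0.01 ]
t0 salt [0.567 0.383 0.081] ctr [0.567 0.42  0.115] mean [0.5668 0.4194 0.1154] 46 [0.089 0.005 0.012]
t0 jig [ 0.655 -0.124  0.042] ctr [ 0.653 -0.122  0.072] mean [ 0.6587 -0.1214  0.0722] 51 [0.042 0.04  0.012]
t0 jar [ 0.649 -0.216  0.109] ctr [ 0.657 -0.221  0.111] mean [ 0.6562 -0.2206  0.1099] 288 [0.06  0.057 0.012]
s0 A [0.44  0.215 0.029] ctr [0.442 0.24  0.029] mean [0.4405 0.2373 0.0301] 95 [0.057 0.06  0.008]
s0 B [ 0.45  -0.229  0.021] ctr [ 0.453 -0.219  0.019] mean [ 0.452  -0.2223  0.02  ] 231 [0.059 0.061 0.008]
s0 C [ 0.44  -0.394  0.021]
[... 2962 characters left out ...]
.95569925e-02]
 [ 5.02834432e-01  5.97834891e-03  3.03475375e-02]
 [ 5.02913921e-01 -6.37889217e-03  2.97425541e-02]
 [ 5.06436907e-01 -1.79699249e-02  6.62049715e-04]
 [ 5.05795837e-01 -3.06897113e-02  6.01649095e-03]
 [ 3.24700115e-01 -5.87215441e-02  1.50351124e+00]] [[ 0.57027147  0.02039413  0.00129357]
 [ 0.54518742  0.01613914  0.08023129]
 [ 0.54252193  0.01944417  0.0154589 ]
 [ 0.5277302   0.01853351  0.03088205]
 [ 0.5156528   0.01860451  0.02761392]
 [ 0.50292369  0.01840267  0.02955699]
 [ 0.49057199  0.01834583  0.0287353 ]
 [ 0.47264113  0.01548097  0.08172109]
 [ 0.46754038  0.0191115   0.01023011]
 [ 0.45559051  0.01934288  0.00385899]
 [ 0.44354664  0.01955978 -0.00224493]]
```

View pics/c2.png

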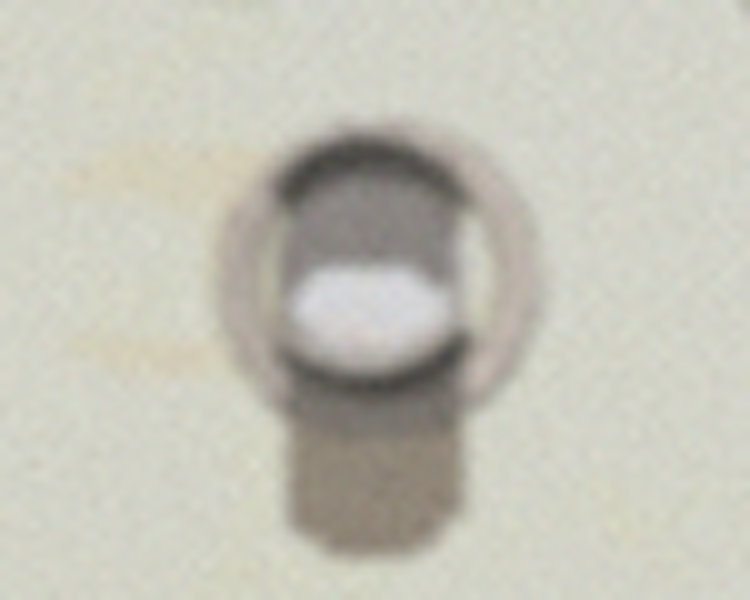

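View pics/c1.png

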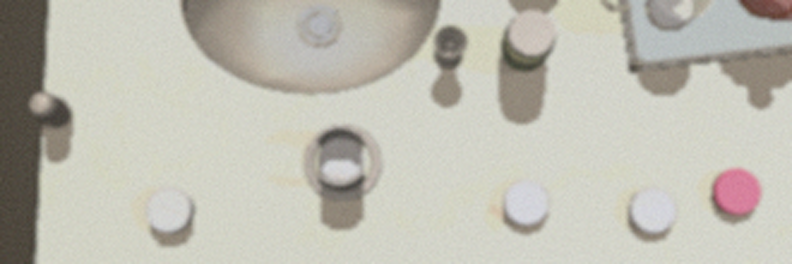

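Tube tin top is about 30 mm, so it is deep. B and C are both about 20 mm (shallow) and A is deep. 30+20+20 = 70, so the plan is C and B in and A stays. Candidates for a shallow tin: B (319,235), C (372,238), pink (407,230). Pink is excluded by colour, and the crop confirms B and C are plain aluminium.

```bash
cat >> h.py <<'E'
from scipy.spatial.transform import Rotation as Ro
def togo(p,yaw=0.,n=1,pose=None):
    s=status.observe(); 
    R=Ro.from_euler('xyz',s['tool_rot']); D=Ro.from_euler('xyz',[np.pi,0,yaw])
    sh=R.inv().apply(np.array(p)-s['tool_pos']); rv=(R.inv()*D).as_rotvec()
    print('t',round(s['time'],2),'pos',s['tool_pos'].round(4),s['tool_rot'].round(3),'open',round(s['opening'],4)); print('shift',sh.round(4),'turn',rv.round(4),'len',np.linalg.norm(sh).round(3))
E
python3 -c "
from h import *
togo([.40,-.382,.2])
c=eyes.read_camera('wrist');print(c['tool_from_camera'].round(3),c['camera_matrix'])"
```

```text
t 0.1 pos [ 0.1231 -0.51    0.2261] [-3.14  -0.     0.237] open 0.0915
shift [ 0.2992 -0.0594  0.0263] turn [-0.0014  0.      0.2368] len 0.306
[[-0.001 -0.961 -0.277  0.074]
 [ 1.    -0.001  0.    -0.   ]
 [-0.001 -0.277  0.961 -0.158]
 [ 0.     0.     0.     1.   ]] [[284.86992957   0.         252.51898163]
 [  0.         284.86992957 188.69769782]
 [  0.           0.           1.        ]]
```

Call:
{"op": "jog_arm", "data": {"series": [[1, [0.035, -0.006, 0.003], [0, 0, 0.06]], [1, [0.07, -0.013, 0.006], [0, 0, 0.12]], [1, [0.105, -0.02, 0.009], [0, 0, 0.18]], [1, [0.14, -0.027, 0.012], [0, 0, 0.237]], [1, [0.175, -0.034, 0.015], [0, 0, 0.237]], [1, [0.21, -0.041, 0.018], [0, 0, 0.237]], [1, [0.245, -0.048, 0.02], [0, 0, 0.237]], [1, [0.28, -0.055, 0.023], [0, 0, 0.237]], [1, [0.315, -0.062, 0.026], [0, 0, 0.237]], [1, [0.343, -0.07, 0.026], [0, 0, 0.237]], [1, [0.343, -0.07, 0.026], [0, 0, 0.237]], [1, [0.343, -0.07, 0.026], [0, 0, 0.237]]]}}

```text
time: 1.15
tool_pos: [0.4411, -0.3608, 0.2001]
tool_rot: [-3.141, 0.001, 0.003]
contact_force: [-1.1, -0.1, 0.2]
opening: 0.0914
```

```bash
cat >> h.py <<'E'
def wrist(f):
    s=status.observe(); c=snap('wrist',f)
    T=np.eye(4);T[:3,:3]=Ro.from_euler('xyz',s['tool_rot']).as_matrix();T[:3,3]=s['tool_pos']
    T=T@c['tool_from_camera']; return c,pts(c,T)
E
python3 -c "
from h import *
c,P=wrist('w1')
m=(P[...,2]>.012)&(P[...,2]<.045)&(abs(P[...,0]-.445)<.05)&(abs(P[...,1]+.382)<.045)
q=P[m];z=np.median(q[:,2]);q=q[abs(q[:,2]-z)<.006]
print(z,((q.min(0)+q.max(0))/2).round(4),(q.max(0)-q.min(0)).round(4),q.mean(0).round(4),cv2.minEnclosingCircle(q[:,:2].astype(np.float32)))
togo([.445,-.382,.003])"
```

```text
0.019159557821747136 [ 0.4445 -0.3821  0.0173] [0.0589 0.0585 0.0083] [ 0.4452 -0.3818  0.0192] ((0.4441360533237457, -0.3819134533405304), 0.03004034236073494)
t 1.2 pos [ 0.4401 -0.3615  0.2003] [-3.141e+00  1.000e-03  1.000e-03] open 0.0918
shift [0.0051 0.0206 0.1973] turn [-0.0003  0.001   0.0012] len 0.198
```

View pics/w1.png

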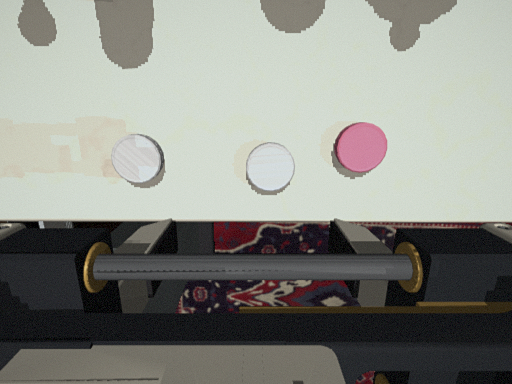

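Wrist view: plain tin C at (270,167), B at (137,158), pink at (361,147). C's centre is (0.4445,-0.382). Descending over C.

Call:
{"op": "jog_arm", "data": {"series": [[0.75, [0.0045, 0.0206, 0.03], [0, 0, 0]], [0.75, [0.0045, 0.0206, 0.065], [0, 0, 0]], [0.75, [0.0045, 0.0206, 0.1], [0, 0, 0]], [0.75, [0.0045, 0.0206, 0.135], [0, 0, 0]], [0.75, [0.0045, 0.0206, 0.165], [0, 0, 0]], [0.75, [0.0045, 0.0206, 0.185], [0, 0, 0]], [0.75, [0.0045, 0.0206, 0.195], [0, 0, 0]], [0.75, [0.0045, 0.0206, 0.195], [0, 0, 0]]], "squeeze": 20}}

```text
time: 1.87
tool_pos: [0.4426, -0.3822, 0.0036]
tool_rot: [-3.138, 0.003, -0.002]
contact_force: [-0.2, -0.3, -0.2]
opening: 0.0803
```

Call:
{"op": "jog_arm", "data": {"series": [[-1, [0, 0, 0], [0, 0, 0]], [-1, [0, 0, 0], [0, 0, 0]], [-1, [0, 0, 0], [0, 0, 0]], [-1, [0, 0, 0], [0, 0, 0]], [-1, [0, 0, 0], [0, 0, 0]], [-1, [0, 0, 0], [0, 0, 0]]]}}

```text
time: 2.37
tool_pos: [0.4453, -0.3832, 0.0073]
tool_rot: [3.139, -0.002, 0.0]
contact_force: [-1.5, -0.4, 6.9]
opening: 0.0587
```

Call:
{"op": "jog_arm", "data": {"series": [[-1, [0, 0, -0.02], [0, 0, 0]], [-1, [0, 0, -0.055], [0, 0, 0]], [-1, [0, 0, -0.09], [0, 0, 0]], [-1, [0, 0, -0.125], [0, 0, 0]], [-1, [0, 0, -0.16], [0, 0, 0]], [-1, [0, 0, -0.16], [0, 0, 0]], [-1, [0, 0, -0.16], [0, 0, 0]]]}}

```text
time: 2.95
tool_pos: [0.4456, -0.3832, 0.1684]
tool_rot: [3.137, -0.004, 0.0]
contact_force: [0.3, 0.3, -1.3]
opening: 0.0585
```

```bash
python3 -c "
from h import *
togo([.44,.02,.2])
c,P=wrist('w2')"
```

```text
t 2.95 pos [ 0.4456 -0.3832  0.1684] [ 3.137 -0.004  0.   ] open 0.0585
shift [-0.0054 -0.4031 -0.0333] turn [ 0.0042 -0.0037  0.0001] len 0.405
```

View pics/w2.png

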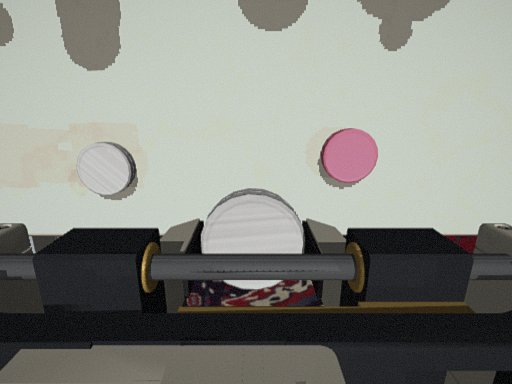

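Tin C is held level between the pads (lid at (252,240)), pink undisturbed. Moving towards the tube.

Call:
{"op": "jog_arm", "data": {"series": [[-1, [-0.001, -0.03, -0.005], [0, 0, 0]], [-1, [-0.001, -0.068, -0.01], [0, 0, 0]], [-1, [-0.001, -0.106, -0.015], [0, 0, 0]], [-1, [-0.002, -0.144, -0.02], [0, 0, 0]], [-1, [-0.002, -0.182, -0.03], [0, 0, 0]], [-1, [-0.002, -0.22, -0.033], [0, 0, 0]], [-1, [-0.003, -0.258, -0.033], [0, 0, 0]], [-1, [-0.004, -0.296, -0.033], [0, 0, 0]], [-1, [-0.005, -0.334, -0.033], [0, 0, 0]], [-1, [-0.005, -0.37, -0.033], [0, 0, 0]], [-1, [-0.005, -0.403, -0.033], [0, 0, 0]], [-1, [-0.005, -0.403, -0.033], [0, 0, 0]]]}}

```text
time: 4.0
tool_pos: [0.438, 0.0255, 0.1972]
tool_rot: [-3.139, 0.004, 0.005]
contact_force: [-1.1, -0.3, -0.2]
opening: 0.0588
```

Call:
{"op": "jog_arm", "data": {"series": [[-1, [0, 0, 0], [0, 0, 0]], [-1, [0, 0, 0], [0, 0, 0]], [-1, [0, 0, 0], [0, 0, 0]]]}}

```text
time: 4.25
tool_pos: [0.4395, 0.0196, 0.198]
tool_rot: [3.141, 0.001, -0.001]
contact_force: [-1.1, -0.1, -0.9]
opening: 0.0587
```

```bash
python3 -c "
from h import *
from scipy.optimize import least_squares as L
c,P=wrist('w3')
for lo,hi,r in ((.072,.09,.0355),):
    m=(P[...,2]>lo)&(P[...,2]<hi)&(abs(P[...,0]-.505)<.05)&(abs(P[...,1]-.02)<.05)
    q=P[m];print(len(q),q.min(0),q.max(0))
    s=L(lambda p:np.hypot(q[:,0]-p[0],q[:,1]-p[1])-r,[.505,.02],loss='soft_l1',f_scale=.002);print(s.x)
    s=L(lambda p:np.hypot(q[:,0]-p[0],q[:,1]-p[1])-p[2],[.505,.02,r],loss='soft_l1',f_scale=.002);print(s.x)
    h=q-[*s.x[:2],0];a=np.degrees(np.arctan2(h[:,1],h[:,0]));
    f=a[abs(a)<90];b=(a[abs(a)>90])%360
    for k in (f,b): print(len(k),np.percentile(k,[1,50,99]) if len(k) else 0)
togo([.505,.02,.2])
"
```

```text
693 [ 0.46995325 -0.01081108  0.07201464] [0.54401402 0.04903204 0.08393381]
[0.50679763 0.0189811 ]
[0.50682106 0.01898267 0.03516443]
369 [-45.32032467   4.11422459  54.49051618]
324 [134.29898009 184.64300631 234.31852739]
t 4.3 pos [0.4396 0.0195 0.1982] [ 3.141e+00  1.000e-03 -2.000e-03] open 0.0584
shift [ 0.0654 -0.0006 -0.0019] turn [ 0.0002  0.0012 -0.0019] len 0.065
```

View pics/w3.png

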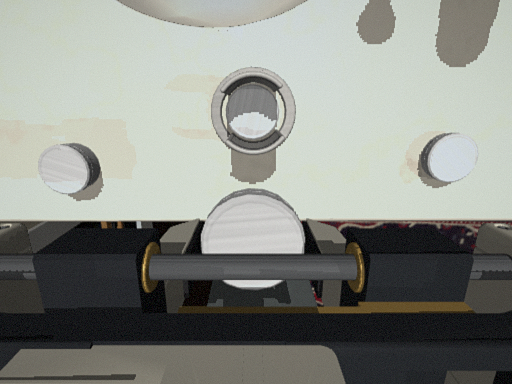

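The tube axis is at (0.5068, 0.0190), with yaw about +0.077. In the picture the tube is at (253,110) and the held tin at (253,240). Aligning above it, then descending.

Call:
{"op": "jog_arm", "data": {"series": [[-1, [0.025, 0, 0], [0, 0, -0.03]], [-1, [0.05, 0.0003, 0.01], [0, 0, -0.078]], [-1, [0.0672, 0.0005, 0.03], [0, 0, -0.078]], [-1, [0.0672, 0.0005, 0.05], [0, 0, -0.078]], [-1, [0.0672, 0.0005, 0.07], [0, 0, -0.078]], [-1, [0.0672, 0.0005, 0.09], [0, 0, -0.078]], [-1, [0.0672, 0.0005, 0.095], [0, 0, -0.078]], [-1, [0.0672, 0.0005, 0.095], [0, 0, -0.078]], [-1, [0.0672, 0.0005, 0.095], [0, 0, -0.078]]]}}

```text
time: 5.05
tool_pos: [0.5074, 0.0193, 0.1042]
tool_rot: [3.141, -0.0, 0.077]
contact_force: [-0.0, -0.3, 0.8]
opening: 0.0588
```

```bash
python3 -c "
from h import *
c,P=wrist('w4')
togo([.507,.019,.038],.077)
"
```

```text
t 5.1 pos [0.5078 0.0194 0.1047] [ 3.141e+00 -2.000e-03  7.700e-02] open 0.0591
shift [-0.0009  0.0003  0.0667] turn [ 0.0005 -0.0017 -0.0002] len 0.067
```

View pics/w4.png

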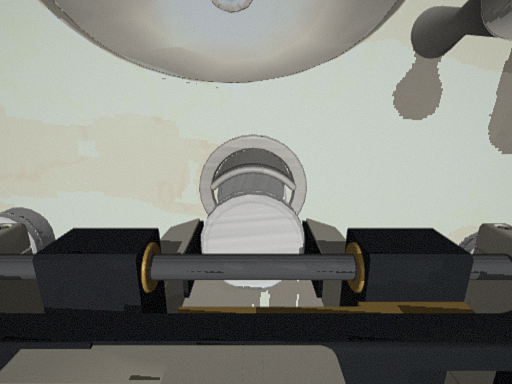

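The tin at (253,240) is centred laterally on the tube, whose far wall is at (253,175). Descending slowly.

Call:
{"op": "jog_arm", "data": {"series": [[-1, [-0.0005, 0.0002, 0.015], [0, 0, 0]], [-1, [-0.0005, 0.0002, 0.027], [0, 0, 0]], [-1, [-0.0005, 0.0002, 0.037], [0, 0, 0]], [-1, [-0.0005, 0.0002, 0.045], [0, 0, 0]], [-1, [-0.0005, 0.0002, 0.053], [0, 0, 0]], [-1, [-0.0005, 0.0002, 0.06], [0, 0, 0]], [-1, [-0.0005, 0.0002, 0.0655], [0, 0, 0]], [-1, [-0.0005, 0.0002, 0.0655], [0, 0, 0]], [-1, [-0.0005, 0.0002, 0.0655], [0, 0, 0]]]}}

```text
time: 5.85
tool_pos: [0.5065, 0.0198, 0.0381]
tool_rot: [3.142, 0.0, 0.078]
contact_force: [-0.1, 0.3, 0.1]
opening: 0.0589
```

Call:
{"op": "jog_arm", "data": {"series": [[-1, [0, 0, 0.001], [0, 0, 0]], [-1, [0, 0, 0.001], [0, 0, 0]], [0.7, [0, 0, 0.001], [0, 0, 0]], [0.7, [0, 0, 0.001], [0, 0, 0]], [0.7, [0, 0, 0.001], [0, 0, 0]], [0.7, [0, 0, 0.001], [0, 0, 0]]]}}

```text
time: 6.35
tool_pos: [0.5066, 0.0198, 0.0374]
tool_rot: [3.141, -0.0, 0.078]
contact_force: [-0.6, 0.3, -0.0]
opening: 0.077
```

Call:
{"op": "jog_arm", "data": {"series": [[0.7, [0, 0, -0.02], [0, 0, 0]], [0.7, [0, 0, -0.05], [0, 0, 0]], [0.7, [0, 0, -0.085], [0, 0, 0]], [0.7, [-0.02, 0, -0.12], [0, 0, 0.04]], [0.7, [-0.045, 0, -0.145], [0, 0, 0.078]], [0.7, [-0.065, 0, -0.16], [0, 0, 0.078]], [0.7, [-0.065, 0, -0.16], [0, 0, 0.078]], [0.7, [-0.065, 0, -0.16], [0, 0, 0.078]], [0.7, [-0.065, 0, -0.16], [0, 0, 0.078]]]}}

```text
time: 7.1
tool_pos: [0.442, 0.0147, 0.1969]
tool_rot: [3.142, -0.0, -0.0]
contact_force: [0.9, -0.1, -0.5]
opening: 0.0778
```

```bash
python3 -c "
from h import *
c,P=wrist('w5')
m=(P[...,2]>.012)&(P[...,2]<.067)&(np.hypot(P[...,0]-.507,P[...,1]-.019)<.030)
q=P[m];print(len(q),np.percentile(q[:,2],[5,25,50,75,95]))
m=(P[...,2]>.012)&(P[...,2]<.045)&(abs(P[...,0]-.455)<.05)&(abs(P[...,1]+.22)<.045)
q=P[m];print(len(q),cv2.minEnclosingCircle(q[:,:2].astype(np.float32)) if len(q) else 0, np.median(q[:,2]))
togo([.4545,-.220,.1])
"
```

```text
2570 [0.04787102 0.04866275 0.04921376 0.04973259 0.05053709]
2062 ((0.4534290134906769, -0.21900272369384766), 0.030487308278679848) 0.019166346376808502
t 7.15 pos [0.442  0.0147 0.1964] [-3.142e+00  1.000e-03 -0.000e+00] open 0.0779
shift [0.0126 0.2348 0.0964] turn [-0.0001  0.0008 -0.0002] len 0.254
```

View pics/w5.png

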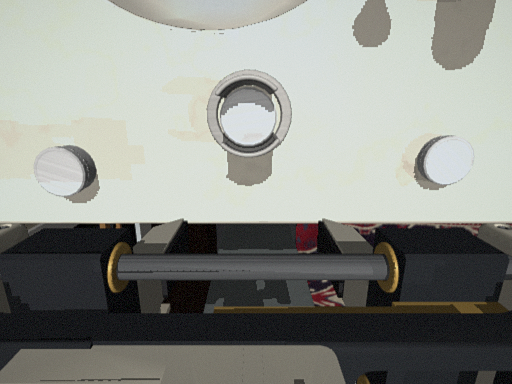

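The stack in the tube (248,112) is flat with its top at about 50 mm. B is at (446,160), centre (0.454,-0.2195). Fetching B.

Call:
{"op": "jog_arm", "data": {"series": [[0.7, [0.002, 0.03, 0.01], [0, 0, 0]], [0.7, [0.004, 0.068, 0.02], [0, 0, 0]], [0.7, [0.006, 0.106, 0.03], [0, 0, 0]], [0.7, [0.008, 0.144, 0.045], [0, 0, 0]], [0.7, [0.01, 0.182, 0.06], [0, 0, 0]], [0.7, [0.012, 0.215, 0.08], [0, 0, 0]], [0.7, [0.012, 0.2343, 0.1], [0, 0, 0]], [0.7, [0.012, 0.2343, 0.1], [0, 0, 0]], [0.7, [0.012, 0.2343, 0.1], [0, 0, 0]]]}}

```text
time: 7.9
tool_pos: [0.4528, -0.2198, 0.0948]
tool_rot: [-3.139, 0.004, -0.002]
contact_force: [-0.5, 0.1, 0.0]
opening: 0.0777
```

```bash
python3 -c "
from h import *
togo([.454,-.2195,.0055])
"
```

```text
t 7.9 pos [ 0.4528 -0.2198  0.0948] [-3.139e+00  4.000e-03 -2.000e-03] open 0.0777
shift [ 0.0016 -0.      0.0893] turn [-0.003   0.0042 -0.0024] len 0.089
```

Call:
{"op": "jog_arm", "data": {"series": [[0.7, [0.001, 0, 0.03], [0, 0, 0]], [0.7, [0.001, 0, 0.06], [0, 0, 0]], [0.7, [0.001, 0, 0.08], [0, 0, 0]], [0.7, [0.001, 0, 0.0895], [0, 0, 0]], [0.7, [0.001, 0, 0.0895], [0, 0, 0]], [0.7, [0.001, 0, 0.0895], [0, 0, 0]], [-1, [0.001, 0, 0.0895], [0, 0, 0]], [-1, [0.001, 0, 0.0895], [0, 0, 0]], [-1, [0.001, 0, 0.0895], [0, 0, 0]], [-1, [0.001, 0, 0.0895], [0, 0, 0]], [-1, [0.001, 0, 0.0895], [0, 0, 0]], [-1, [0.001, 0, 0.0895], [0, 0, 0]]]}}

```text
time: 8.9
tool_pos: [0.4552, -0.2199, 0.0087]
tool_rot: [3.141, -0.002, -0.0]
contact_force: [0.5, 1.1, 6.9]
opening: 0.0587
```

Call:
{"op": "jog_arm", "data": {"series": [[-1, [0, 0, -0.02], [0, 0, 0]], [-1, [0, 0, -0.055], [0, 0, 0]], [-1, [0, 0, -0.09], [0, 0, 0]], [-1, [0, 0, -0.125], [0, 0, 0]], [-1, [0, -0.03, -0.15], [0, 0, 0]], [-1, [0, -0.068, -0.17], [0, 0, 0]], [-1, [0, -0.106, -0.18], [0, 0, 0]], [-1, [0, -0.144, -0.18], [0, 0, 0]], [-1, [0, -0.182, -0.18], [0, 0, 0]], [-1, [0, -0.215, -0.18], [0, 0, 0]], [-1, [0, -0.2385, -0.18], [0, 0, 0]], [-1, [0, -0.2385, -0.18], [0, 0, 0]]]}}

```text
time: 9.9
tool_pos: [0.4539, 0.0226, 0.1879]
tool_rot: [-3.14, 0.0, 0.004]
contact_force: [-1.1, 0.1, -1.4]
opening: 0.0585
```

Call:
{"op": "jog_arm", "data": {"series": [[-1, [0, 0, 0], [0, 0, 0]], [-1, [0, 0, 0], [0, 0, 0]], [-1, [0, 0, 0], [0, 0, 0]]]}}

```text
time: 10.15
tool_pos: [0.4547, 0.018, 0.1877]
tool_rot: [3.141, 0.0, -0.001]
contact_force: [0.5, 0.0, -0.5]
opening: 0.0588
```

```bash
python3 -c "
from h import *
c,P=wrist('w6')
togo([.507,.0193,.1],.077)
"
```

```text
t 10.2 pos [0.4548 0.0179 0.1877] [ 3.141e+00  0.000e+00 -2.000e-03] open 0.0585
shift [ 0.0522 -0.0016  0.0877] turn [ 0.0003  0.0001 -0.0789] len 0.102
```

View pics/w6.png

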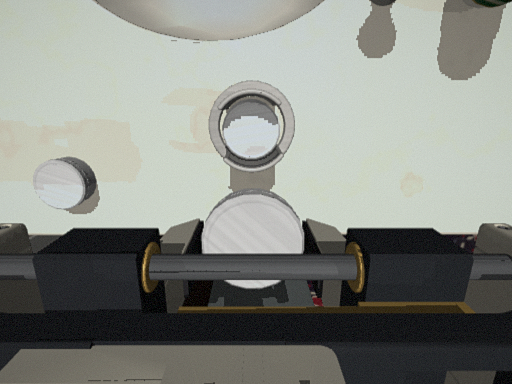

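Tin B is held level (lid at (253,240)), and the tube at (252,125) still shows a flat tin. Over the tube, then down.

Call:
{"op": "jog_arm", "data": {"series": [[-1, [0.025, -0.0005, 0], [0, 0, -0.04]], [-1, [0.045, -0.001, 0.02], [0, 0, -0.079]], [-1, [0.0522, -0.0014, 0.045], [0, 0, -0.079]], [-1, [0.0522, -0.0014, 0.065], [0, 0, -0.079]], [-1, [0.0522, -0.0014, 0.073], [0, 0, -0.079]], [-1, [0.0522, -0.0014, 0.073], [0, 0, -0.079]], [-1, [0.0522, -0.0014, 0.073], [0, 0, -0.079]]]}}

```text
time: 10.78
tool_pos: [0.5069, 0.0197, 0.115]
tool_rot: [3.141, 0.0, 0.078]
contact_force: [0.0, -0.0, 0.1]
opening: 0.0588
```

```bash
python3 -c "
from h import *
togo([.507,.019,.0595],.077)
"
```

```text
t 10.78 pos [0.5069 0.0197 0.115 ] [3.141 0.    0.078] open 0.0588
shift [0.     0.0007 0.0555] turn [0.0001 0.0002 0.0008] len 0.056
```

Call:
{"op": "jog_arm", "data": {"series": [[-1, [0, 0.0004, 0.012], [0, 0, 0]], [-1, [0, 0.0004, 0.023], [0, 0, 0]], [-1, [0, 0.0004, 0.032], [0, 0, 0]], [-1, [0, 0.0004, 0.04], [0, 0, 0]], [-1, [0, 0.0004, 0.048], [0, 0, 0]], [-1, [0, 0.0004, 0.0555], [0, 0, 0]], [-1, [0, 0.0004, 0.0555], [0, 0, 0]], [-1, [0, 0.0004, 0.0555], [0, 0, 0]]]}}

```text
time: 11.45
tool_pos: [0.5068, 0.0199, 0.0591]
tool_rot: [3.142, 0.001, 0.079]
contact_force: [0.1, 0.4, -0.7]
opening: 0.0586
```

Call:
{"op": "jog_arm", "data": {"series": [[0.7, [0, 0, 0], [0, 0, 0]], [0.7, [0, 0, 0], [0, 0, 0]], [0.7, [0, 0, 0], [0, 0, 0]], [0.7, [0, 0, 0], [0, 0, 0]], [0.7, [0, 0, -0.02], [0, 0, 0]], [0.7, [0, 0, -0.05], [0, 0, 0]], [0.7, [0, 0, -0.085], [0, 0, 0]], [0.7, [-0.02, 0, -0.11], [0, 0, 0]], [0.7, [-0.045, 0, -0.13], [0, 0, 0]], [0.7, [-0.065, 0, -0.14], [0, 0, 0]], [0.7, [-0.065, 0, -0.14], [0, 0, 0]], [0.7, [-0.065, 0, -0.14], [0, 0, 0]]]}}

```text
time: 12.45
tool_pos: [0.4422, 0.0148, 0.2001]
tool_rot: [3.141, -0.002, 0.078]
contact_force: [1.0, 0.5, -0.6]
opening: 0.0776
```

```bash
python3 -c "
from h import *
c,P=wrist('w7')
m=(P[...,2]>.05)&(np.hypot(P[...,0]-.507,P[...,1]-.019)<.028)
q=P[m];print(len(q),np.percentile(q[:,2],[1,5,50,95,99]),q.mean(0))
A=np.c_[q[:,:2]-q[:,:2].mean(0),np.ones(len(q))];print(np.linalg.lstsq(A,q[:,2],rcond=None)[0])
m=(P[...,2]>.062)&(P[...,2]<.0745)&(np.hypot(P[...,0]-.507,P[...,1]-.019)<.033);print(cv2.minEnclosingCircle(P[m][:,:2].astype(np.float32)))
t=snap('top','t9');s=snap('side','s9');cv2.imwrite('pics/s9c.png',cv2.resize(s['img'][140:330,160:330][...,::-1],(510,570),interpolation=2))
print(status.observe()['contact_force'])
"
```

```text
3383 [0.06761624 0.06808262 0.06950934 0.35826693 0.35826693] [0.50923207 0.01944601 0.13417505]
[2.44725362 0.46444365 0.13417505]
((0.5067124962806702, 0.017514817416667938), 0.032259684056043625)
[ 0.59086638  0.36847899 -0.62362208]
```

View pics/w7.png

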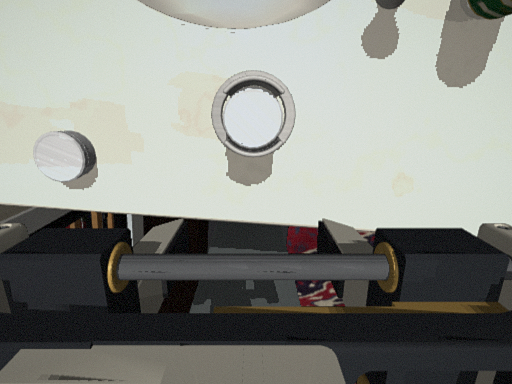

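View pics/s9c.png

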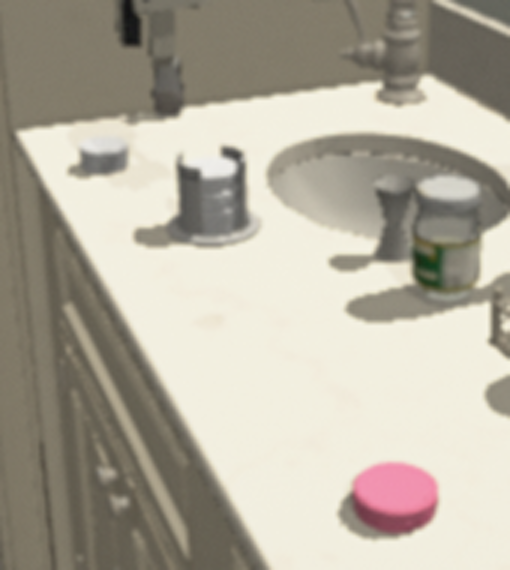

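The top tin sits at (253,117) in the tube, level with the line at about 69.5 mm. A, the bystanders and pink are unmoved. My plane fit was spoiled by no-reading pixels, so I'll refit without them before handing in.

```bash
python3 -c "
from h import *
c,P=wrist('w8')
m=(P[...,2]>.05)&(P[...,2]<.09)&(np.hypot(P[...,0]-.507,P[...,1]-.019)<.028)
q=P[m];A=np.c_[q[:,:2]-[.507,.019],np.ones(len(q))];r=np.linalg.lstsq(A,q[:,2],rcond=None)[0];print(len(q),r,status.observe()['time'])
if .067<r[2]<.073 and np.hypot(*r[:2])<.06: print('ok',job.hand_in())
"
```

```text
2645 [ 0.00264173 -0.00028011  0.06919839] 12.65
the job is handed in; nothing more can be done
ok None
```

I put the two shallow tins, C then B, on top of the deep tin already in the tube (30 + 20 + 20 = 70 mm), then handed the job in at 12.65 s.

- **Stack:** the last check put the top lid at 69.2 mm at the tube axis, level to about 0.003 rad. An earlier fit put its centre about 1.5 mm from the axis.
- **Left alone:** the spare deep tin stayed standing where it was, and I saw no movement in the shaker, bar measure, jar or pink tin. I judged that by eye from the pictures and did not re-measure positions.
- **Failed check:** my first flatness fit gave a nonsense result because pixels with no depth reading got in. Refitting without them gave the figures above.

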